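# Put the small jar away in the cupboard's door rack

### The job

Pull the bench-top cupboard's door out of its roller catch and open it wide, lower the smallest jar into the rack on the inside of the door (set it down upright, do not drop it) and let go, then push the door gently until the catch snaps it fully shut. Do not slam the door or lean on it once it is home, keep the jar upright, and leave the other things on the bench where they are.

Things in the scene. Friction and masses are not known exactly. Their poses are not given: they have to be found in the camera images.
- cupboard: white bench-top cupboard, 260 wide, 180 deep, 165 high, fixed to the bench. Origin: at bench level under the middle of its open front. Its x points from the front into the cupboard, y along the front towards the hinge, z up; the hinge axis is upright at x 0, y 130 mm.
- door: white door, 256 x 161 mm, 15 thick, over the cupboard's front. Origin on the upright hinge axis at bench level. Own y runs from the free edge to the hinge (panel y -258 to -2 mm), own x from outside to inside (panel x -16 to -1, z 2 to 163 mm). Shut: axes parallel to the cupboard's within about 0.01 rad; opens by turning about -z, up to 1.6 rad; stays where left.
- catch: roller catch under the roof inside: two sprung rollers that a nib on the door (222 mm from the hinge) parts. Origin between the rollers. Shutting, they resist with 8 to 15 N over some 5 mm, then snap the door in over the last 2 to 3 mm against a rubber stop; pulling out takes about 10 N. It is screwed on 1 to 2 mm too deep or too shallow, so just where the door comes home differs.
- handle (a point): top end of the door's upright round steel bar handle (10 mm thick, 100 high, ends 152 mm above the bench; its axis 35 mm off the door's outer face and 225 mm from the hinge). Posts join the bar's two ends to the door, so fingers astride it must turn with the door. The point lies on the bar's axis; axes are the door's.
- rack (a point): middle of the floor of the steel rack on the door's inner face, 50 mm above the bench, 125 mm from the hinge: one open-topped square pocket, 52 x 52 mm inside, walls 30 mm high, 4 thick. Axes are the door's.
- free_edge (a point): point at the door's free edge: 245 mm from the hinge, on the door's inner plane (door x 0), 165 mm above the bench.
- small_jar: the smallest jar: round, white, screw lid, diameter 40, height 92 mm, 60 to 130 g; stands upright. Origin: centre of its underside, z up.
- wide_jar: bystander: squat white jar, diameter 68, height 75 mm. Origin: centre of its underside.
- amber_bottle: bystander: amber jar with white lid, diameter 54, height 100 mm. Origin: centre of its underside.
- tub: bystander: large tub, diameter 100, height 150 mm. Origin: centre of its underside.
- mortar: bystander: white bowl, diameter 100, height 60 mm. Origin: centre of its underside.
- spatula: bystander: flat metal spatula, 180 mm long, lying on the bench.
- spray: bystander: white bottle with red cap, diameter 70, height 170 mm. Origin: centre of its underside.
- pen: bystander: pen, 130 mm long, lying on the bench.
- stop: small rubber stop on the catch, 10 mm block, 222 mm from the hinge: the shut door's nib plate rests on it. Origin: middle of its front face. It takes the push when the door is pressed further than home.

How it is judged:
By the outcome, as a careful person would: the job done as asked, in the order asked, and still so for the second after the job is handed in, with the robot touching nothing.
It also fails if it takes over 72 s, if anything falls off the work surface, if the arm or the gripper's body presses on something with over 40 N, if the wrist force passes 120 N, or if a joint passes its speed limit or range.

### The arm

A 6-joint arm with a two-finger parallel gripper is mounted at the origin on the work surface. World frame = base frame: x ahead of the robot, y to its left, z up, the work surface at z = 0. Lengths are in m, angles in degrees, forces in N, time in s.
With the tool pointing down it reaches from about 0.35 to 0.725 m from the base axis. Payload 4.3 kg.
Tool frame: the origin (TCP) lies at the very end of the fingers, on their centre line; the grasp point (between the pads) lies 19 mm behind it (r.grasp_offset is the distance from the TCP to the grasp point, in m); z points along the fingers, y is the line along which they close (so a half turn about z gives the same grasp; the last joint's range is limited). The gripper opens to 85 mm and grips with 20 to 120 N. Pads are 22 mm wide; open, the fingers measure 114 mm over their backs; the gripper's body (76 mm by 85 mm) begins 54 mm behind the grasp point. The pads swing forward as they close: fully open they stand 13 mm farther back than shut.
Start: joints at [-74.559, 21.618, 4.641, 73.018, 0, 83.68], TCP at [0.213, -0.534, 0.231] pointing down, gripper open.
Joint ranges: [-156.06, 156.06], [-48.1, 94.91], [-58.44, 69.94], [-101.28, 121.22], [-78.64, 73.56], [-180, 180]. Speed limits (degrees/s): [147.25, 147.25, 180, 180, 180, 180].

### API

Orientations are given as [roll, pitch, yaw] about the fixed x, y, z axes, in that order (R = Rz(yaw) Ry(pitch) Rx(roll)).
In Python, from cell import sensors, snapshot, workorder, r gives the robot as it stands. The module is installed in compiled form; this text tells all that it offers.
- The arm moves only by the tool carry_out, never from a script. Its argument "plan" is text: rows parted by semicolons, each of 5 numbers parted by spaces: the finger opening in cm, from 0 to 8.54, then the shift along the world's x, y, z in cm, then the turn about the world's z in degrees. In form: fingers x y z yaw; .... A call has 1 to 8 rows; each row is the pose to reach, as a shift and turn from the pose commanded when the call began; what a row does not reach only later rows make up. A row lasts 1/12 s, in which the tool goes at most 41.7 mm and 7.16 degrees, less where a joint would pass 70% of its speed; a pose out of reach is approached as far as the arm can. A call with a gripper value outside its range is refused whole. The fingers move at their own pace and stop on an object; "force" is the grip in N (left out, the last holds). Time passes only in rows, so rows that repeat a pose let the fingers close. It gives the time, the measured TCP pose, the force, the opening and the grip force at its end, in the units of the state.
- sensors.get_obs(): the state, without advancing time (a new reading comes with each control period).
- snapshot(name): name is "scene" or "top" or "wrist"; returns a dict with "image" (480x640x3 uint8, red, green, blue), "mtx" (3x3 intrinsics, pixels), "rvec" (rotation vector, rad) and "tvec" (3), from world to camera coordinates, as OpenCV has them. Camera axes: x right, y down, z forward; pixel columns grow to the right and rows downward; lengths in m; the calibration is good to about 2 mm. The wrist camera is an equidistant fisheye: a pixel r from the principal point sees the ray r / f radians off the axis. A picture is of the moment at which its call begins. There is no depth.
- workorder.hand_in(): hands the job in; it is judged then, once.
The state is a dict: "t": time; "joints": joint angles; "joint_velocities": joint speeds; "joint_efforts": joint torques, N m; "tcp_pos": TCP position; "tool_rot": TCP orientation; "wrist_force": force on the tool from outside, world axes, zero at the start; "wrist_torque": the same for the moment, N m; "gripper_width": finger opening in m; "grip_force": force on a finger pad.
Only numpy, scipy, OpenCV 4.12 (cv2) and the standard library are available. Lean on these libraries where they do the work, as an engineer would, in place of code of your own. Each camera call takes 0.05 s, during which the arm holds its last target. There are 200 camera calls.

## Working session

There is one attempt and no reset: what is moved stays moved. The work goes in short steps, Python scripts to look and compute and a tool call to move; the robot and the scene stay as the last step left them, time stands still between calls to the robot, and variables do not carry over. Pictures are saved under pics/ and viewed, at most 13 in all, crops included, and the job is handed in when it is done.

Besides the shell and the picture viewer there is one more tool, called after "Call:" by a JSON object that holds its "method" and its "body". carry_out: Moves the arm, as the interface text tells. Its arguments: {"type":"object","properties":{"plan":{"type":"string"},"force":{"type":"number"}},"required":["plan"]}

```bash
mkdir -p pics; cat > h.py <<'E'
import numpy as np,cv2
from cell import sensors,snapshot,workorder,r
def snap(cam,name):
    s=snapshot(cam); cv2.imwrite(f'pics/{name}.png',cv2.cvtColor(s['image'],cv2.COLOR_RGB2BGR)); 
    np.savez(f'pics/{name}.npz',**s); return s
def load(name): return dict(np.load(f'pics/{name}.npz'))
def proj(s,P):
    return cv2.projectPoints(np.array(P,float).reshape(-1,3),s['rvec'],s['tvec'],s['mtx'],None)[0].reshape(-1,2)
def ray(s,u,v,z):
    R=cv2.Rodrigues(s['rvec'])[0];c=-R.T@s['tvec'].ravel();d=R.T@np.linalg.inv(s['mtx'])@[u,v,1]
    return c+d*(z-c[2])/d[2]
E
python3 - <<'E'
from h import *
o=sensors.get_obs();print(o)
for c in('scene','top'):
    s=snap(c,c+'0');R=cv2.Rodrigues(s['rvec'])[0];print(c,-R.T@s['tvec'].ravel(),R[2],s['mtx'][0,0])
E
```

```text
{'t': 0.0, 'joints': array([-7.45606376e+01,  2.16614138e+01,  4.56124900e+00,  7.30167075e+01,
       -2.14014635e-04,  8.36820942e+01]), 'joint_velocities': array([ 0.05718811, -0.02686414, -0.0010874 ,  0.06956444, -0.01878327,
       -0.02606165]), 'joint_efforts': array([ 3.17986978e-04, -4.63605630e+01,  2.69873500e+01,  2.07707437e-02,
       -7.46710657e-05, -2.32721447e-06]), 'tcp_pos': array([ 0.21298378, -0.53339266,  0.23035429]), 'tool_rot': array([-1.79883814e+02, -1.26484742e-02,  2.17572556e+01]), 'wrist_force': array([ 0.35245194, -0.37454434, -0.14008496]), 'wrist_torque': array([ 0.03124679, -0.00049858, -0.01049629]), 'grip_force': 0.0, 'gripper_width': 0.08561850388728803}
scene [ 1.24846763 -0.06206519  1.28838525] [-0.53172355 -0.00199324 -0.84691563] 497.28675087336745
top [ 0.36831336 -0.05014695  1.08915214] [ 0.15471985  0.00211305 -0.98795612] 447.59427303987036
```

View pics/scene0.png

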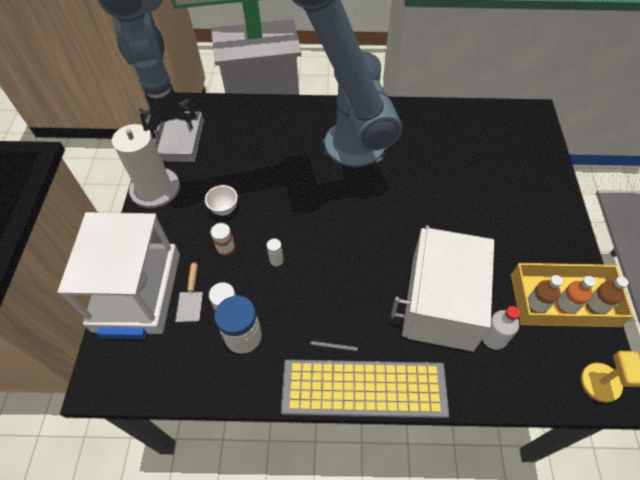

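View pics/top0.png

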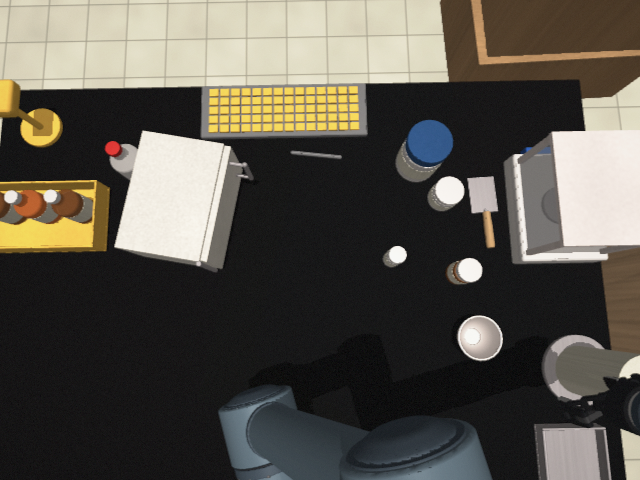

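The scene view shows the cupboard at the right (about 450,290), its handle at (400,308) and the small jar at (275,250). In the top view the door faces right, with the handle at (248,172), the hinge near (220,265) and the small jar's lid at (397,256). I'll zoom in to measure.

```bash
python3 - <<'E'
from h import *
a=cv2.imread('pics/top0.png')[120:275,110:270];a=cv2.resize(a,None,fx=3.8,fy=3.8,interpolation=cv2.INTER_CUBIC)
cv2.imwrite('pics/z1.png',a)
b=cv2.imread('pics/scene0.png')[220:355,385:505];b=cv2.resize(b,None,fx=4.4,fy=4.4,interpolation=cv2.INTER_CUBIC)
cv2.imwrite('pics/z2.png',b);print(a.shape,b.shape)
# bright blobs of jar
for n,(x0,x1,y0,y1) in {'top0':(375,415,238,275),'scene0':(260,292,232,272)}.items():
    g=cv2.imread(f'pics/{n}.png',0)[y0:y1,x0:x1];m=g>70
    ys,xs=np.nonzero(m);print(n,xs.min()+x0,xs.max()+x0,ys.min()+y0,ys.max()+y0)
    m=(g>190);ys,xs=np.nonzero(m);print(' lid',xs.min()+x0,xs.max()+x0,ys.min()+y0,ys.max()+y0,xs.mean()+x0,ys.mean()+y0)
s=load('top0');print(ray(s,397.5,255,.092))
s=load('scene0');print(ray(s,274.5,244,.092))
E
```

```text
(589, 608, 3) (594, 528, 3)
top0 383 406 246 266
 lid 389 406 246 262 397.31601731601734 254.05194805194805
scene0 266 282 238 266
 lid 267 280 239 250 273.47008547008545 244.35042735042734
[ 0.4862177  -0.23871327  0.092     ]
[ 0.49059004 -0.23216536  0.092     ]
```

View pics/z1.png

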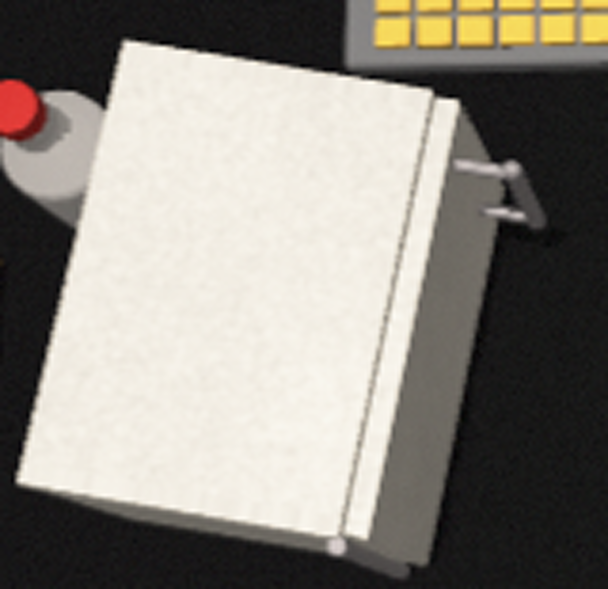

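View pics/z2.png

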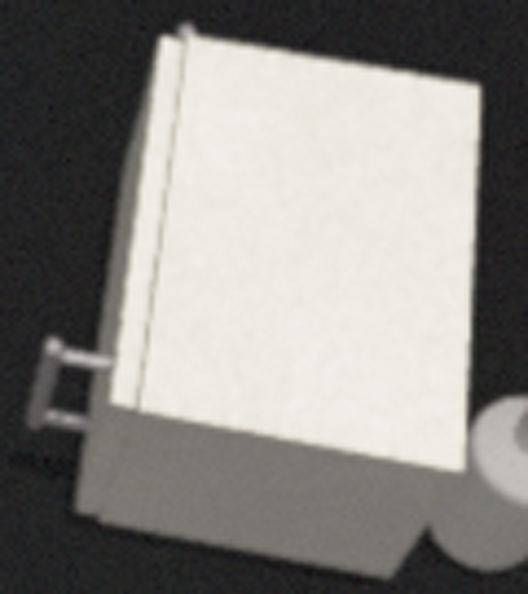

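The zoomed top view shows the roof corners at (124,41), (17,484), (434,92) and (345,540), and the handle top at (511,170). The zoomed scene view shows the same corners at (465,471), (481,84), (140,410) and (184,38), with the handle top at (53,345). Next I'll fit the pose.

```bash
cat >> h.py <<'E'
def frame(p,y):  # 2D pose
    c,s=np.cos(y),np.sin(y)
    return lambda q:np.c_[np.array(q)[:,:2]@np.array([[c,s],[-s,c]])+p,np.array(q)[:,2]]
E
python3 - <<'E'
from h import *
from scipy.optimize import least_squares
q=np.array([[180,-130,165],[180,130,165],[0,-130,165],[0,130,165],[-51,-95,152]])/1e3
T=(np.array([[124,41],[17,484],[434,92],[345,540],[511,168]])+.5)/3.8-.5+[110,120]
S=(np.array([[465,471],[481,84],[140,410],[184,38],[53,343]])+.5)/4.4-.5+[385,220]
t,s=load('top0'),load('scene0')
def f(p,ws=(1,1)):
    P=frame(p[:2],p[2])(q)
    return np.r_[ws[0]*(proj(t,P)-T).ravel(),ws[1]*(proj(s,P)-S).ravel()]
for ws in((1,1),(1,0),(0,1)):
    o=least_squares(f,[.5,.12,1.8],args=(ws,));print(o.x,np.degrees(o.x[2]),np.abs(o.fun).max().round(2),
     frame(o.x[:2],o.x[2])(q[4:])*1e3, (frame(o.x[:2],o.x[2])([[0,.13,0]]))*1e3)
    if ws==(1,1):print(o.fun.reshape(-1,2).round(2))
# jar: silhouette fit
def sil(cam,x,y,rad=.02,h=.092):
    a=np.linspace(0,2*np.pi,40);P=[[x+rad*np.cos(k),y+rad*np.sin(k),z] for k in a for z in(0,h)]
    return proj(cam,P)
J=[]
for n,(x0,x1,y0,y1) in {'top0':(370,420,235,280),'scene0':(255,295,230,275)}.items():
    c=load(n);m=(c['image'][y0:y1,x0:x1].max(2)>60).astype(np.uint8)
    def iou(p):
        u=cv2.convexHull((sil(c,*p)-[x0,y0]).astype(np.float32)*16).astype(np.int32)
        k=np.zeros(m.shape,np.uint8);cv2.fillConvexPoly(k,u,1,shift=4)
        return (k!=m).sum()
    best=min((iou((x,y)),x,y) for x in np.arange(.46,.51,.001) for y in np.arange(-.26,-.21,.001));print(n,best)
E
```

```text
[0.60050852 0.16511803 1.38858017] 79.55978341846762 1.98 [[684.69406453  97.7474566  152.        ]] [[472.66073106 188.67526037   0.        ]]
[[-0.52 -0.27]
 [ 0.01 -0.17]
 [-1.05 -0.87]
 [-1.98 -0.86]
 [-0.28  0.09]
 [-1.14 -0.74]
 [-1.5  -0.42]
 [-1.   -0.56]
 [-0.42 -1.15]
 [-0.47  0.72]]
[0.59963109 0.16340579 1.3900738 ] 79.64536202332755 1.07 [[683.91717016  96.16103299 152.        ]] [[471.74826091 186.77203644   0.        ]]
[0.60150087 0.16745984 1.38498917] 79.35403428464687 1.0 [[685.4439454   99.78739346 152.        ]] [[473.73850008 191.47602099   0.        ]]
top0 (np.int64(25), np.float64(0.48800000000000004), np.float64(-0.239))
scene0 (np.int64(15), np.float64(0.48900000000000005), np.float64(-0.236))
```

Call:
{"method": "carry_out", "body": {"plan": "8.5 1.2 1.6 0.5 6;8.5 2.4 3.2 1 12;8.5 3.6 4.8 1 18;8.5 4.8 6.4 1 24;8.5 6 8 1 30;8.5 7.2 9.6 1 36;8.5 8.4 11.2 1 42;8.5 9.5 12.6 1 48", "force": 25}}

```text
t: 0.77
tcp_pos: [0.3086, -0.4066, 0.2409]
tool_rot: [-180.0, -0.1, 70.1]
wrist_force: [0.9, 0.1, -1.0]
gripper_width: 0.0851
grip_force: 0.0
```

Call:
{"method": "carry_out", "body": {"plan": "8.5 1.2 1.6 0 6;8.5 2.4 3.2 0 12;8.5 3.6 4.8 0 18;8.5 4.8 6.4 0 24;8.5 6 8 0 30;8.5 7.2 9.6 0 36;8.5 8.4 11.2 0 42;8.5 9.4 12.6 0 48"}}

```text
t: 1.43
tcp_pos: [0.4026, -0.2807, 0.2409]
tool_rot: [-180.0, -0.1, 118.1]
wrist_force: [-0.2, 0.4, -0.6]
gripper_width: 0.0851
grip_force: 0.0
```

Call:
{"method": "carry_out", "body": {"plan": "8.5 1.2 1.6 0 6;8.5 2.4 3.2 0 12;8.5 3.6 4.8 0 18;8.5 4.8 6.4 0 24;8.5 6 8 0 30;8.5 7.2 9.6 0 36;8.5 8.4 11.2 0 42;8.5 9.4 12.6 0 48"}}

```text
t: 2.1
tcp_pos: [0.4965, -0.1548, 0.2408]
tool_rot: [180.0, -0.1, 166.1]
wrist_force: [0.1, -0.7, 0.2]
gripper_width: 0.0855
grip_force: 0.0
```

Call:
{"method": "carry_out", "body": {"plan": "8.5 1.2 1.6 0 6;8.5 2.4 3.2 0 12;8.5 3.6 4.8 0 18;8.5 4.8 6.4 0 24;8.5 6 8 0 30;8.5 7.2 9.6 0 36;8.5 8.4 11.2 0 42;8.5 9.4 12.6 0 47"}}

```text
t: 2.77
tcp_pos: [0.5905, -0.0289, 0.2407]
tool_rot: [179.9, -0.0, -146.9]
wrist_force: [0.2, -0.8, 0.3]
gripper_width: 0.085
grip_force: 0.0
```

Call:
{"method": "carry_out", "body": {"plan": "8.5 1.2 1.6 0 6;8.5 2.4 3.2 0 12;8.5 3.6 4.8 0 18;8.5 4.8 6.4 0 24;8.5 6 8 0 30;8.5 7.2 9.6 -0.5 36;8.5 8.4 11.2 -1 42;8.5 9.4 12.6 -1.5 46"}}

```text
t: 3.43
tcp_pos: [0.6846, 0.0971, 0.2254]
tool_rot: [179.9, -0.0, -100.9]
wrist_force: [-0.6, 0.3, 0.4]
gripper_width: 0.085
grip_force: 0.0
```

```bash
python3 - <<'E'
from h import *
o=sensors.get_obs();print(o['joints'].round(1),o['tcp_pos'],o['tool_rot'].round(2),o['wrist_force'])
snap('wrist','w1')
E
```

```text
[  2.8  36.9  28.6  81.7   0.  -76.2] [0.68456864 0.09709226 0.22536284] [ 179.94   -0.   -100.95] [-0.60969956  0.33802493  0.44824485]
```

View pics/w1.png

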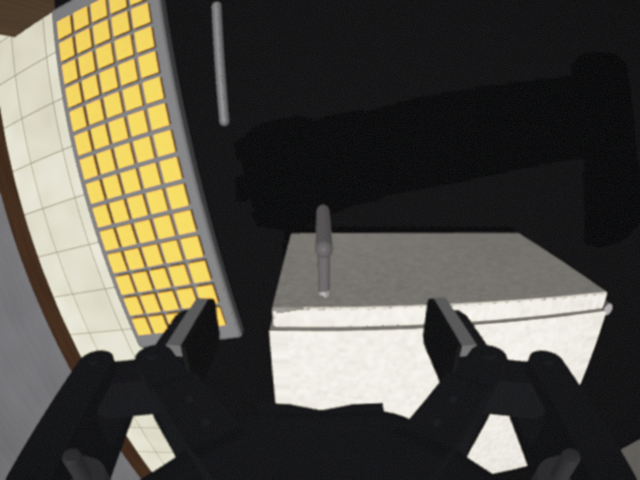

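The wrist view shows the handle's top end at (323,245), between the fingers, whose pads are at about 215 and 430. I'll work out the remaining offset from that.

```bash
cat >> h.py <<'E'
def wray(s,u,v,z):
    R=cv2.Rodrigues(s['rvec'])[0];c=-R.T@s['tvec'].ravel();K=s['mtx'];p=np.array([(u-K[0,2])/K[0,0],(v-K[1,2])/K[1,1]])
    th=np.hypot(*p);d=R.T@np.r_[p/th*np.sin(th),np.cos(th)];return c+d*(z-c[2])/d[2]
E
python3 - <<'E'
from h import *
s=load('w1')
print('handle',wray(s,323,245,.152),'door top free outer corner',wray(s,272,310,.163),'roof front free',wray(s,270,329,.165),'roof fr hinge',wray(s,607,309,.165))
t=load('top0')
F=frame([.6005,.1652],np.radians(79.5))
print(F([[-.051,-.095,.152],[-.016,-.128,.163],[0,-.13,.165],[0,.13,.165]]))
E
```

```text
handle [0.68143825 0.09563056 0.152     ] door top free outer corner [0.72049706 0.12837237 0.163     ] roof front free [0.72473438 0.14073939 0.165     ] roof fr hinge [0.46817268 0.18946118 0.165     ]
[[0.6846152  0.09774162 0.152     ]
 [0.72344086 0.12614177 0.163     ]
 [0.72832314 0.14150938 0.165     ]
 [0.47267686 0.18889062 0.165     ]]
```

Call:
{"method": "carry_out", "body": {"plan": "8.5 -0.15 0 -1.5 0.3;8.5 -0.15 0 -3.5 0.3;8.5 -0.15 0 -6 0.3;8.5 -0.15 0 -8.5 0.3;8.5 -0.15 0 -10.2 0.3;8.5 -0.15 0 -10.6 0.3;8.5 -0.15 0 -10.6 0.3;5 -0.15 0 -10.6 0.3", "force": 25}}

```text
t: 4.15
tcp_pos: [0.6828, 0.0957, 0.121]
tool_rot: [-180.0, 0.0, -101.0]
wrist_force: [0.0, -0.9, 0.6]
gripper_width: 0.0748
grip_force: 0.0
```

Call:
{"method": "carry_out", "body": {"plan": "3 0 0 0 0;2 0 0 0 0;1.5 0 0 0 0;1.2 0 0 0 0;1 0 0 0 0;0.8 0 0 0 0;0.6 0 0 0 0;0.6 0 0 0 0"}}

```text
t: 4.82
tcp_pos: [0.6826, 0.0961, 0.1209]
tool_rot: [-180.0, 0.0, -100.9]
wrist_force: [-3.3, 0.4, 3.9]
gripper_width: 0.01
grip_force: 24.6
```

```bash
python3 - <<'E'
from h import *
v=np.array([.2116,-.0921])*100
def R(t):t=np.radians(-t);return np.array([[np.cos(t),-np.sin(t)],[np.sin(t),np.cos(t)]])
seq=[[0,.5,1,1.5,2,3,4.5,6.5],[6.5,9,12,15.5,19,22.5,26,29,32],[32,35.5,39,42.5,46,49.5,53,56,59],[59,62.5,66,69.5,73,76.5,80,83,86]]
for q in seq:
    print(';'.join('0.6 %.2f %.2f 0 %.1f'%(*(R(t)@v-R(q[0])@v),-(t-q[0])) for t in q[(0 if q[0]==0 else 1):]))
E
```

```text
0.6 0.00 0.00 0 0.0;0.6 -0.08 -0.18 0 -0.5;0.6 -0.16 -0.37 0 -1.0;0.6 -0.25 -0.55 0 -1.5;0.6 -0.33 -0.73 0 -2.0;0.6 -0.51 -1.09 0 -3.0;0.6 -0.79 -1.63 0 -4.5;0.6 -1.18 -2.34 0 -6.5
0.6 -0.52 -0.86 0 -2.5;0.6 -1.20 -1.86 0 -5.5;0.6 -2.05 -2.98 0 -9.0;0.6 -2.97 -4.05 0 -12.5;0.6 -3.96 -5.06 0 -16.0;0.6 -5.00 -6.01 0 -19.5;0.6 -5.94 -6.77 0 -22.5;0.6 -6.92 -7.48 0 -25.5
0.6 -1.19 -0.76 0 -3.5;0.6 -2.42 -1.45 0 -7.0;0.6 -3.69 -2.06 0 -10.5;0.6 -4.99 -2.60 0 -14.0;0.6 -6.33 -3.05 0 -17.5;0.6 -7.69 -3.42 0 -21.0;0.6 -8.87 -3.67 0 -24.0;0.6 -10.06 -3.86 0 -27.0
0.6 -1.40 -0.14 0 -3.5;0.6 -2.81 -0.20 0 -7.0;0.6 -4.22 -0.16 0 -10.5;0.6 -5.62 -0.05 0 -14.0;0.6 -7.02 0.16 0 -17.5;0.6 -8.40 0.44 0 -21.0;0.6 -9.57 0.76 0 -24.0;0.6 -10.72 1.13 0 -27.0
```

Call:
{"method": "carry_out", "body": {"plan": "0.6 0 0 0 0;0.6 -0.08 -0.18 0 -0.5;0.6 -0.16 -0.37 0 -1;0.6 -0.25 -0.55 0 -1.5;0.6 -0.33 -0.73 0 -2;0.6 -0.51 -1.09 0 -3;0.6 -0.79 -1.63 0 -4.5;0.6 -1.18 -2.34 0 -6.5", "force": 60}}

```text
t: 5.48
tcp_pos: [0.6709, 0.0731, 0.121]
tool_rot: [-180.0, 0.1, -107.5]
wrist_force: [-3.1, 1.5, 6.9]
gripper_width: 0.0085
grip_force: 58.8
```

Call:
{"method": "carry_out", "body": {"plan": "0.6 -0.52 -0.86 0 -2.5;0.6 -1.2 -1.86 0 -5.5;0.6 -2.05 -2.98 0 -9;0.6 -2.97 -4.05 0 -12.5;0.6 -3.96 -5.06 0 -16;0.6 -5 -6.01 0 -19.5;0.6 -5.94 -6.77 0 -22.5;0.6 -6.92 -7.48 0 -25.5"}}

```text
t: 6.15
tcp_pos: [0.6011, -0.0017, 0.1209]
tool_rot: [179.9, 0.1, -133.1]
wrist_force: [-3.1, 5.1, 6.2]
gripper_width: 0.0092
grip_force: 58.9
```

Call:
{"method": "carry_out", "body": {"plan": "0.6 -1.19 -0.76 0 -3.5;0.6 -2.42 -1.45 0 -7;0.6 -3.69 -2.06 0 -10.5;0.6 -4.99 -2.6 0 -14;0.6 -6.33 -3.05 0 -17.5;0.6 -7.69 -3.42 0 -21;0.6 -8.87 -3.67 0 -24;0.6 -10.06 -3.86 0 -27"}}

```text
t: 6.82
tcp_pos: [0.5011, -0.0397, 0.121]
tool_rot: [179.9, 0.2, -160.1]
wrist_force: [0.2, 6.9, 6.9]
gripper_width: 0.0094
grip_force: 58.9
```

Call:
{"method": "carry_out", "body": {"plan": "0.6 -1.4 -0.14 0 -3.5;0.6 -2.81 -0.2 0 -7;0.6 -4.22 -0.16 0 -10.5;0.6 -5.62 -0.05 0 -14;0.6 -7.02 0.16 0 -17.5;0.6 -8.4 0.44 0 -21;0.6 -9.57 0.76 0 -24;0.6 -10.72 1.13 0 -27"}}

```text
t: 7.48
tcp_pos: [0.3948, -0.0285, 0.121]
tool_rot: [179.8, 0.2, 172.9]
wrist_force: [2.6, 6.0, 3.1]
gripper_width: 0.0093
grip_force: 58.7
```

Call:
{"method": "carry_out", "body": {"plan": "0.9 0 0 0 0;3 0 0 0 0;6 0 0 0 0;8.5 0 0 0 0;8.5 0 0 0 0;8.5 0 0 0 0;8.5 0 0 3 0;8.5 0 0 6 0", "force": 25}}

```text
t: 8.15
tcp_pos: [0.3917, -0.0292, 0.1793]
tool_rot: [180.0, -0.3, 173.0]
wrist_force: [0.9, -0.2, 0.1]
gripper_width: 0.0848
grip_force: 0.0
```

Call:
{"method": "carry_out", "body": {"plan": "8.5 0 0 3 0;8.5 0 0 6 0;8.5 0.5 -1.5 8 0;8.5 2 -5 8 0;8.5 3.5 -8.5 8 0;8.5 5 -12 8 0;8.5 6.5 -15.5 7 0;8.5 7.5 -18 6 0"}}

```text
t: 8.82
tcp_pos: [0.4705, -0.2132, 0.2403]
tool_rot: [-179.9, 0.1, 173.0]
wrist_force: [1.1, -0.1, 0.1]
gripper_width: 0.0847
grip_force: 0.0
```

```bash
python3 - <<'E'
from h import *
o=sensors.get_obs();print(o['joints'].round(1),o['tcp_pos'],o['tool_rot'].round(2),o['wrist_force'])
snap('wrist','w2');snap('top','top1')
a=cv2.imread('pics/w2.png');b=cv2.imread('pics/top1.png')[100:300,110:330]
a=cv2.resize(a,(400,300));b=cv2.resize(b,(400,364))
im=np.zeros((364,800,3),np.uint8);im[:300,:400]=a;im[:,400:]=b;cv2.imwrite('pics/c2.png',im)
E
```

```text
[-31.4  14.5  -4.   71.4  -0.  -24.4] [ 0.47047647 -0.21315682  0.24025358] [-1.7990e+02  1.2000e-01  1.7296e+02] [ 1.13530975 -0.13757352  0.128827  ]
```

View pics/c2.png

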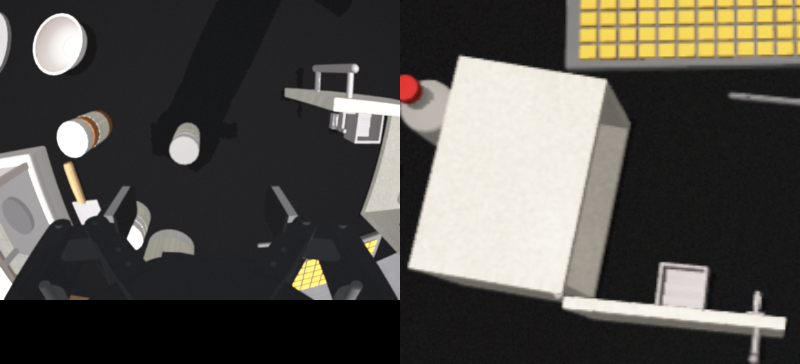

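The left panel (wrist) shows the small jar's lid at about (295,240) at full scale. The right panel (top) shows the door open about 86° and the rack's rim spanning (659,263) to (709,267), back to the door at (704,309). I'll locate both.

```bash
python3 - <<'E'
from h import *
s=load('w2');g=s['image'][180:275,255:335].min(2)
g=cv2.GaussianBlur(g,(3,3),0)
n,l,st,c=cv2.connectedComponentsWithStats((g>175).astype(np.uint8));i=1+np.argmax(st[1:,4]);print(st[i],c[i]+[255,180])
u,v=st[i,0]+st[i,2]/2+255,st[i,1]+st[i,3]/2+180;print('lid',wray(s,u,v,.092),wray(s,*(c[i]+[255,180]),.092))
t=load('top1')
d=np.radians(79.3-86);F=frame([.4712,.1888],d)
print('rack pred',F([[.028,-.125,.05]]))
for x,y in((659,263),(709,267),(704,309),(656,304)):
    print(ray(t,(x-400)/1.818+110,y/1.82+100,.08))
for x,y in((563,297),(786,317),(784,329)): print('door',ray(t,(x-400)/1.818+110,y/1.82+100,.163))
b=cv2.cvtColor(t['image'],cv2.COLOR_RGB2BGR)[235:285,190:330];cv2.imwrite('pics/c3.png',cv2.resize(b,None,fx=5.6,fy=5.6,interpolation=cv2.INTER_CUBIC))
E
```

```text
[  17   38   46   44 1593] [294.25549278 239.70056497]
lid [ 0.48548952 -0.23650122  0.092     ] [ 0.48515714 -0.237076    0.092     ]
rack pred [[0.48442494 0.06138689 0.05      ]]
[0.51758464 0.0881778  0.08      ]
[0.51140377 0.02549761 0.08      ]
[0.45887299 0.03203294 0.08      ]
[0.46615106 0.09173631 0.08      ]
door [0.46800639 0.1865483  0.163     ]
door [ 0.44066779 -0.0680306   0.163     ]
door [ 0.42709709 -0.06547778  0.163     ]
```

View pics/c3.png

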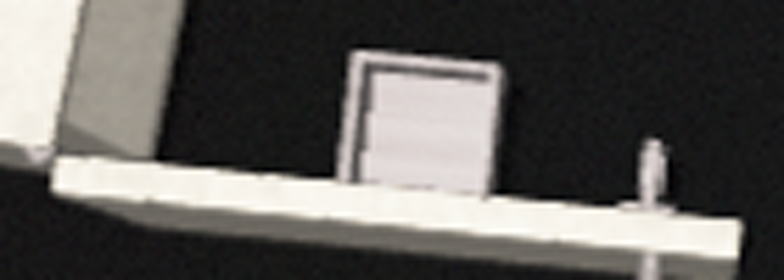

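Call:
{"method": "carry_out", "body": {"plan": "8.5 0.8 -1.2 -1 0.5;8.5 1.65 -2.4 -3 0.5;8.5 1.65 -2.4 -6.5 0.5;8.5 1.65 -2.4 -10 0.5;8.5 1.65 -2.4 -13.5 0.5;8.5 1.65 -2.4 -16.5 0.5;8.5 1.65 -2.4 -18 0.5;8.5 1.65 -2.4 -18.3 0.5", "force": 25}}

```text
t: 9.58
tcp_pos: [0.4823, -0.2311, 0.0538]
tool_rot: [179.8, -0.4, 173.6]
wrist_force: [-0.7, 0.6, -0.1]
gripper_width: 0.0851
grip_force: 0.0
```

Call:
{"method": "carry_out", "body": {"plan": "7 0 0 0 0;6 0 0 0 0;5 0 0 0 0;4.5 0 0 0 0;4.2 0 0 0 0;3.8 0 0 0 0;3.5 0 0 0 0;3.5 0 0 0 0"}}

```text
t: 10.25
tcp_pos: [0.4866, -0.2347, 0.0588]
tool_rot: [-179.9, 0.2, 173.5]
wrist_force: [-0.2, -2.0, 6.0]
gripper_width: 0.0395
grip_force: 24.7
```

Call:
{"method": "carry_out", "body": {"plan": "3.5 0 0 0.3 0;3.5 0 0 1 0;3.5 0 0 2.5 0;3.5 0 0 4.5 0;3.5 0 0 7 0;3.5 0 0 9.5 0;3.5 0 0 11 0;3.5 0 0 12 0", "force": 30}}

```text
t: 10.92
tcp_pos: [0.4859, -0.2337, 0.1796]
tool_rot: [-180.0, 0.1, 173.6]
wrist_force: [0.4, -0.1, -1.3]
gripper_width: 0.0396
grip_force: 30.2
```

Call:
{"method": "carry_out", "body": {"plan": "3.5 0.5 1 0.5 0;3.5 1.5 3 1 0;3.5 2 6 1 0;3.5 2 9.3 1 0;3.5 2 12.6 1 0;3.5 2 15.9 1 0;3.5 2 18.5 1 0;3.5 2 20 1 0"}}

```text
t: 11.58
tcp_pos: [0.5038, -0.0296, 0.1861]
tool_rot: [179.9, -0.2, 173.7]
wrist_force: [0.5, 0.6, -2.0]
gripper_width: 0.0395
grip_force: 30.3
```

Call:
{"method": "carry_out", "body": {"plan": "3.5 0 1.5 0 0;3.5 -0.5 4 0 0;3.5 -1.2 6.5 0 0;3.5 -1.9 8.5 0 0;3.5 -2.3 9.3 0 0;3.5 -2.4 9.6 0 0;3.5 -2.4 9.6 0 0;3.5 -2.4 9.6 0 0"}}

```text
t: 12.25
tcp_pos: [0.4814, 0.062, 0.187]
tool_rot: [-180.0, -0.0, 173.5]
wrist_force: [0.4, -0.1, -1.4]
gripper_width: 0.0394
grip_force: 30.3
```

```bash
python3 - <<'E'
from h import *
o=sensors.get_obs();print(o['tcp_pos'],o['tool_rot'].round(2),o['wrist_force'],o['gripper_width'])
snap('wrist','w3');snap('scene','s3')
a=cv2.imread('pics/w3.png');b=cv2.imread('pics/s3.png')[190:330,330:470]
im=np.zeros((480,800,3),np.uint8);im[:360,:480]=cv2.resize(a,(480,360));im[:320,480:]=cv2.resize(b,(320,320));cv2.imwrite('pics/c4.png',im)
E
```

```text
[0.48143617 0.06204598 0.18702048] [-1.7998e+02 -2.0000e-02  1.7354e+02] [ 0.39587221 -0.08289015 -1.37128414] 0.039378201854319714
```

View pics/c4.png

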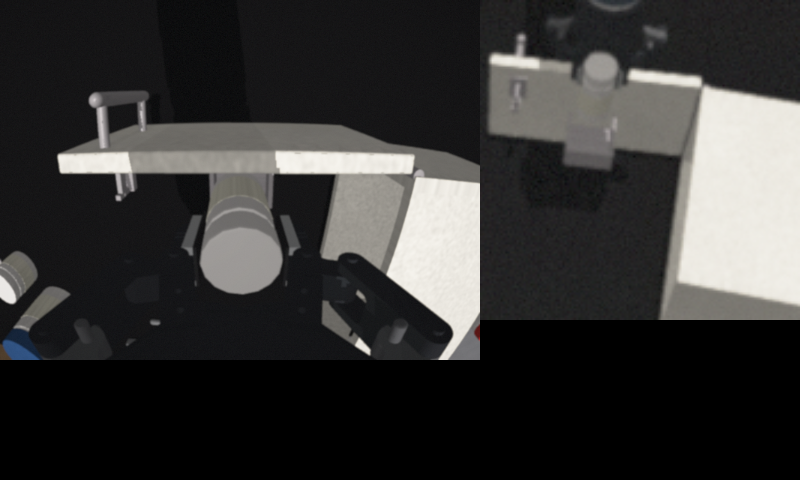

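The wrist panel shows the jar upright between the pads, with its lid centre at about (320,346) at full scale. The door's inner top edge runs from (80,231) to (552,229). The scene panel shows the jar above the rack. I'll check the jar's offset from the door.

```bash
python3 - <<'E'
from h import *
s=load('w3')
g=cv2.GaussianBlur(s['image'].min(2),(3,3),0)
print(g[346,250:285:3],g[300:400:6,320])
L=wray(s,321,346,.2202);print('lid',L)
print('lid edges',wray(s,267,346,.2202),wray(s,375,346,.2202),wray(s,321,391,.2202))
A,B=wray(s,79,231,.163),wray(s,552,230,.163);print(A,B)
n=(B-A)[:2];n/=np.linalg.norm(n);N=np.array([n[1],-n[0]]);print('yaw',np.degrees(np.arctan2(N[1],N[0])),'dist to lid',(L-A)[:2]@N,'tcp',(np.array([.4814,.062])-A[:2])@N,'along from free edge',(np.array([.4814,.062])-A[:2])@n, np.linalg.norm(B-A))
# rack corner predictions in scene
t=load('s3');F=frame([.4712,.1888],np.radians(-6.5))
c=proj(t,F([[.055,-.155,.08],[.055,-.095,.08],[.055,-.155,.05]]))
print((c-[330,190])*320/140+[480,0])
E
```

```text
[ 21  20  20  30  25  37 130 152 152 152 152 151] [108 155 153 152 152 151 151 151 150 151 151 150 149 149 149 138  21]
lid [0.47954491 0.06285771 0.2202    ]
lid edges [0.47772717 0.04372562 0.2202    ] [0.4820273  0.08190513 0.2202    ] [0.50077897 0.06044762 0.2202    ]
[ 0.43909381 -0.06644587  0.163     ] [0.46755362 0.18955522 0.163     ]
yaw -6.343562729971998 dist to lid 0.025916672440670717 tcp 0.027855174060977785 along from free edge 0.13233384008302632 0.2575781855511599
[[561.98393743 144.55326097]
 [610.03229837 150.12755987]
 [560.46847472 156.87752544]]
```

Call:
{"method": "carry_out", "body": {"plan": "3.5 0.1 0 -0.5 0;3.5 0.1 0 -1.5 0;3.5 0.1 0 -2.8 0;3.5 0.1 0 -4 0;3.5 0.1 0 -5.2 0;3.5 0.1 0 -6.2 0;3.5 0.1 0 -6.8 0;3.5 0.1 0 -7 0"}}

```text
t: 13.02
tcp_pos: [0.4817, 0.0619, 0.116]
tool_rot: [-180.0, -0.1, 173.5]
wrist_force: [0.3, 1.0, -1.1]
gripper_width: 0.0398
grip_force: 30.3
```

Call:
{"method": "carry_out", "body": {"plan": "3.5 0 0 0 0;3.5 0 0 -0.1 0;3.5 0 0 -0.2 0;3.5 0 0 -0.3 0;3.5 0 0 -0.4 0;3.5 0 0 -0.5 0;3.5 0 0 -0.5 0;3.5 0 0 -0.5 0"}}

```text
t: 13.68
tcp_pos: [0.4824, 0.0625, 0.1123]
tool_rot: [180.0, -0.0, 173.6]
wrist_force: [0.8, -0.1, -1.4]
gripper_width: 0.0392
grip_force: 30.3
```

Call:
{"method": "carry_out", "body": {"plan": "3.5 0 0 -0.05 0;3.5 0 0 -0.1 0;3.5 0 0 -0.15 0;3.5 0 0 -0.2 0;3.5 0 0 -0.25 0;3.5 0 0 -0.3 0;3.5 0 0 -0.3 0;3.5 0 0 -0.3 0"}}

```text
t: 14.35
tcp_pos: [0.4824, 0.0624, 0.1093]
tool_rot: [180.0, -0.0, 173.6]
wrist_force: [-0.4, -0.2, -1.5]
gripper_width: 0.0394
grip_force: 30.3
```

Call:
{"method": "carry_out", "body": {"plan": "3.5 0 0 -0.05 0;3.5 0 0 -0.1 0;3.5 0 0 -0.13 0;3.5 0 0 -0.16 0;3.5 0 0 -0.16 0"}}

```text
t: 14.77
tcp_pos: [0.4835, 0.0624, 0.1087]
tool_rot: [180.0, 0.1, 173.6]
wrist_force: [-0.9, -0.9, 6.4]
gripper_width: 0.0397
grip_force: 30.4
```

Call:
{"method": "carry_out", "body": {"plan": "4.2 0 0 0 0;4.6 0 0 0 0;5.2 0 0 0 0;6.2 0 0 0 0;7 0 0 0 0;7 0 0 0 0;7 0 0 1.5 0;7 0 0 3.5 0"}}

```text
t: 15.43
tcp_pos: [0.4805, 0.0624, 0.1414]
tool_rot: [-180.0, -0.3, 173.6]
wrist_force: [-0.1, 0.2, 0.3]
gripper_width: 0.0698
grip_force: 0.0
```

Call:
{"method": "carry_out", "body": {"plan": "7 0 0 3 0;7 0 0 6 0;7 0 0 9 0;7 0 0 10 0;7 0 -2 10 0;7 0 -5 10 0;7 0 -8 10 0;7 0 -11 10 0"}}

```text
t: 16.1
tcp_pos: [0.4823, -0.0485, 0.2429]
tool_rot: [180.0, 0.0, 173.6]
wrist_force: [1.8, -0.2, -0.5]
gripper_width: 0.0701
grip_force: 0.0
```

```bash
python3 - <<'E'
from h import *
o=sensors.get_obs();print(o['joints'].round(1),o['tcp_pos'],o['tool_rot'].round(2),o['wrist_force'],o['gripper_width'])
snap('top','t4');snap('scene','s4')
a=cv2.imread('pics/t4.png')[220:300,190:340];b=cv2.imread('pics/s4.png')[190:290,330:430]
im=np.zeros((400,800,3),np.uint8);im[:213,:400]=cv2.resize(a,(400,213));im[:,400:]=cv2.resize(b,(400,400));cv2.imwrite('pics/c5.png',im)
E
```

```text
[-13.2  10.9  -8.2  70.9   0.   -6.9] [ 0.48232609 -0.04849397  0.24288963] [1.8000e+02 3.0000e-02 1.7363e+02] [ 1.77386775 -0.19469803 -0.51771048] 0.07006449060570612
```

View pics/c5.png

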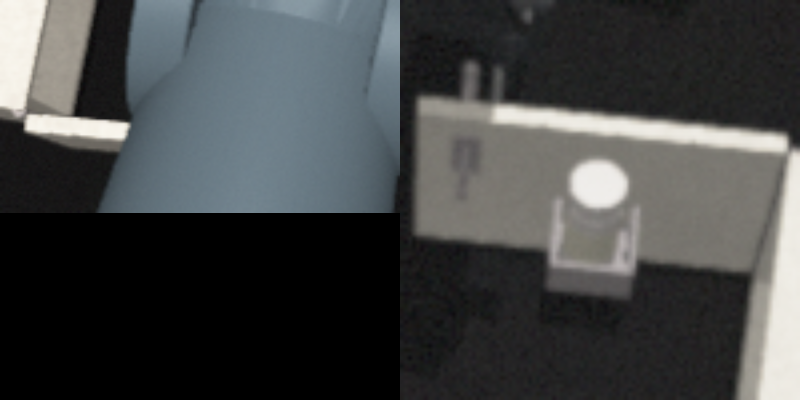

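The scene panel shows the jar standing upright in the rack, with its lid at (598,184), and the gripper clear. Next I'll regrip the handle to swing the door nearly shut.

Call:
{"method": "carry_out", "body": {"plan": "8.5 -2 0.5 0 0;8.5 -5 1.2 0 0;8.5 -8 1.8 0 -0.3;8.5 -8.9 2 0 -0.3;8.5 -8.9 2 -3 -0.3;8.5 -8.9 2 -6 -0.3;8.5 -8.9 2 -9 -0.3;8.5 -8.9 2 -11 -0.3", "force": 25}}

```text
t: 16.87
tcp_pos: [0.3924, -0.0268, 0.1306]
tool_rot: [180.0, -0.1, 173.3]
wrist_force: [0.6, -0.0, 0.4]
gripper_width: 0.085
grip_force: 0.0
```

Call:
{"method": "carry_out", "body": {"plan": "8.5 0 0 -0.8 0;8.5 0 0 -1.2 0;6 0 0 -1.2 0;4 0 0 -1.2 0;2.5 0 0 -1.2 0;1.5 0 0 -1.2 0;0.8 0 0 -1.2 0;0.6 0 0 -1.2 0"}}

```text
t: 17.53
tcp_pos: [0.3939, -0.0278, 0.1213]
tool_rot: [-180.0, 0.1, 173.3]
wrist_force: [-1.0, -0.6, 2.3]
gripper_width: 0.0119
grip_force: 4.8
```

Call:
{"method": "carry_out", "body": {"plan": "0.6 0 0 0 0;0.6 0 0 0 0;0.6 0 0 0 0"}}

```text
t: 17.78
tcp_pos: [0.3938, -0.0284, 0.1213]
tool_rot: [-179.9, 0.1, 173.2]
wrist_force: [-2.4, -4.3, 6.1]
gripper_width: 0.0099
grip_force: 26.2
```

```bash
python3 - <<'E'
from h import *
o=sensors.get_obs();print(o['tcp_pos'],o['tool_rot'].round(2),o['wrist_force'])
v=np.array([.2116,-.0921])*100
def R(t):t=np.radians(-t);return np.array([[np.cos(t),-np.sin(t)],[np.sin(t),np.cos(t)]])
print(np.array([.471,.1885])+R(86)@v/100)
for a,st in((86,[2,4.5,7.5,10.5,13.5,16.5,19.5,22]),(64,[2,4.5,7.5,10.5,13.5,16.5,19.5,22]),(42,[2,4.5,7.5,10.5,13.5,16.5,18.5,20]),(22,[1.5,3.5,5.5,7.5,9.5,11,12,12])):
    print(';'.join('0.6 %.2f %.2f 0 %.1f'%(*(R(a-t)@v-R(a)@v),t) for t in st))
E
```

```text
[ 0.39383345 -0.02844258  0.12131169] [-1.7989e+02  6.0000e-02  1.7323e+02] [-2.37524981 -4.31552584  6.07708171]
[ 0.39388482 -0.02900912]
0.6 0.76 -0.26 0 2.0;0.6 1.73 -0.54 0 4.5;0.6 2.91 -0.82 0 7.5;0.6 4.09 -1.04 0 10.5;0.6 5.29 -1.20 0 13.5;0.6 6.50 -1.29 0 16.5;0.6 7.70 -1.33 0 19.5;0.6 8.71 -1.30 0 22.0
0.6 0.80 0.05 0 2.0;0.6 1.81 0.15 0 4.5;0.6 3.00 0.33 0 7.5;0.6 4.18 0.57 0 10.5;0.6 5.35 0.87 0 13.5;0.6 6.51 1.23 0 16.5;0.6 7.64 1.66 0 19.5;0.6 8.56 2.05 0 22.0
0.6 0.73 0.35 0 2.0;0.6 1.62 0.81 0 4.5;0.6 2.66 1.43 0 7.5;0.6 3.67 2.09 0 10.5;0.6 4.64 2.81 0 13.5;0.6 5.57 3.58 0 16.5;0.6 6.17 4.12 0 18.5;0.6 6.61 4.54 0 20.0
0.6 0.43 0.43 0 1.5;0.6 0.98 1.02 0 3.5;0.6 1.50 1.63 0 5.5;0.6 2.01 2.25 0 7.5;0.6 2.50 2.89 0 9.5;0.6 2.84 3.39 0 11.0;0.6 3.07 3.72 0 12.0;0.6 3.07 3.72 0 12.0
```

Call:
{"method": "carry_out", "body": {"plan": "0.6 0.76 -0.26 0 2;0.6 1.73 -0.54 0 4.5;0.6 2.91 -0.82 0 7.5;0.6 4.09 -1.04 0 10.5;0.6 5.29 -1.2 0 13.5;0.6 6.5 -1.29 0 16.5;0.6 7.7 -1.33 0 19.5;0.6 8.71 -1.3 0 22", "force": 50}}

```text
t: 18.45
tcp_pos: [0.4822, -0.0415, 0.1214]
tool_rot: [-179.9, 0.1, -164.6]
wrist_force: [-1.1, -4.2, 6.9]
gripper_width: 0.0098
grip_force: 48.8
```

Call:
{"method": "carry_out", "body": {"plan": "0.6 0.8 0.05 0 2;0.6 1.81 0.15 0 4.5;0.6 3 0.33 0 7.5;0.6 4.18 0.57 0 10.5;0.6 5.35 0.87 0 13.5;0.6 6.51 1.23 0 16.5;0.6 7.64 1.66 0 19.5;0.6 8.56 2.05 0 22"}}

```text
t: 19.12
tcp_pos: [0.5681, -0.0205, 0.1214]
tool_rot: [-179.9, 0.1, -142.6]
wrist_force: [0.6, -2.2, 4.3]
gripper_width: 0.0092
grip_force: 48.7
```

Call:
{"method": "carry_out", "body": {"plan": "0.6 0.73 0.35 0 2;0.6 1.62 0.81 0 4.5;0.6 2.66 1.43 0 7.5;0.6 3.67 2.09 0 10.5;0.6 4.64 2.81 0 13.5;0.6 5.57 3.58 0 16.5;0.6 6.17 4.12 0 18.5;0.6 6.61 4.54 0 20"}}

```text
t: 19.78
tcp_pos: [0.6343, 0.0254, 0.1215]
tool_rot: [-179.8, 0.1, -122.6]
wrist_force: [3.0, -3.5, 3.3]
gripper_width: 0.0095
grip_force: 48.9
```

Call:
{"method": "carry_out", "body": {"plan": "0.6 0.43 0.43 0 1.5;0.6 0.98 1.02 0 3.5;0.6 1.5 1.63 0 5.5;0.6 2.01 2.25 0 7.5;0.6 2.5 2.89 0 9.5;0.6 2.84 3.39 0 11;0.6 3.07 3.72 0 12;0.6 3.07 3.72 0 12"}}

```text
t: 20.45
tcp_pos: [0.665, 0.0631, 0.1215]
tool_rot: [-179.8, 0.1, -110.6]
wrist_force: [4.1, -3.0, 4.8]
gripper_width: 0.0094
grip_force: 48.9
```

Call:
{"method": "carry_out", "body": {"plan": "1 0 0 0 0;3 0 0 0 0;6 0 0 0 0;6 0 0 0 0;6 0 0 2.5 0;6 0 0 5 0;6 0 0 7 0;4 -0.5 -1.4 7 0", "force": 25}}

```text
t: 21.12
tcp_pos: [0.6598, 0.0509, 0.1949]
tool_rot: [-179.7, 0.2, -110.5]
wrist_force: [1.3, -0.9, 1.1]
gripper_width: 0.0493
grip_force: 0.0
```

Call:
{"method": "carry_out", "body": {"plan": "2 -0.5 -1.4 0 0;0 -0.6 -1.8 0 0;0 -0.6 -1.8 0 0;0 -0.6 -1.8 0 0;0 -0.6 -1.8 -2 0;0 -0.6 -1.8 -4 0;0 -0.6 -1.8 -6 0;0 -0.6 -1.8 -6.8 0"}}

```text
t: 21.78
tcp_pos: [0.6495, 0.0311, 0.1187]
tool_rot: [179.7, -0.1, -110.7]
wrist_force: [-0.9, -0.4, -1.8]
gripper_width: 0.0002
grip_force: 0.0
```

```bash
python3 - <<'E'
from h import *
o=sensors.get_obs();print(o['tcp_pos'],o['tool_rot'].round(2),o['wrist_force'],o['gripper_width'])
snap('scene','s6');snap('wrist','w6')
b=cv2.imread('pics/s6.png')[200:360,360:520];a=cv2.imread('pics/w6.png')
im=np.zeros((400,800,3),np.uint8);im[:,:400]=cv2.resize(b,(400,400));im[:300,400:]=cv2.resize(a,(400,300));cv2.imwrite('pics/c6.png',im)
E
```

```text
[0.64946198 0.03113084 0.11867399] [ 1.7965e+02 -8.0000e-02 -1.1072e+02] [-0.86283221 -0.40288465 -1.77372318] 0.00021552653906164082
```

View pics/c6.png

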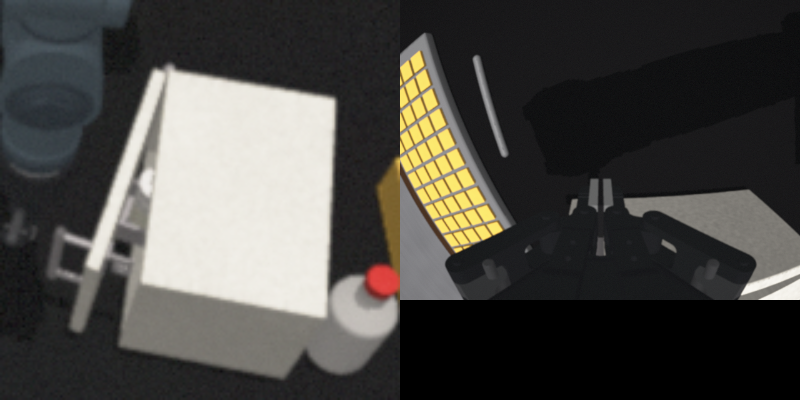

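The scene panel shows the door ajar by about 10°, the jar inside at (148,182), and the closed gripper standing clear outside the handle. Now the gentle push on the bar.

Call:
{"method": "carry_out", "body": {"plan": "0 0.3 0.5 0 0;0 0.6 1 0 0;0 0.85 1.4 0 0.5;0 1.05 1.75 0 1;0 1.25 2.1 0 1.7;0 1.45 2.4 0 2.5;0 1.6 2.7 0 3.2;0 1.75 2.95 0 3.9"}}

```text
t: 22.55
tcp_pos: [0.6697, 0.0604, 0.1228]
tool_rot: [-180.0, 0.0, -106.8]
wrist_force: [0.9, -0.6, -0.5]
gripper_width: -0.0
grip_force: 0.2
```

Call:
{"method": "carry_out", "body": {"plan": "0 0.1 0.15 0 0.5;0 0.2 0.3 0 1;0 0.3 0.45 0 1.5;0 0.4 0.6 0 2;0 0.5 0.75 0 2.5;0 0.55 0.85 0 2.8;0 0.6 0.92 0 3;0 0.6 0.92 0 3"}}

```text
t: 23.22
tcp_pos: [0.6755, 0.0694, 0.1227]
tool_rot: [180.0, 0.0, -103.8]
wrist_force: [0.7, -0.8, 0.1]
gripper_width: 0.0001
grip_force: 0.0
```

Call:
{"method": "carry_out", "body": {"plan": "0 0.05 0.08 0 0.2;0 0.09 0.16 0 0.4;0 0.13 0.24 0 0.6;0 0.17 0.32 0 0.8;0 0.2 0.4 0 1;0 0.2 0.4 0 1"}}

```text
t: 23.72
tcp_pos: [0.6776, 0.0734, 0.1228]
tool_rot: [-180.0, 0.0, -102.8]
wrist_force: [0.5, 0.5, 0.1]
gripper_width: 0.0003
grip_force: 0.1
```

```bash
python3 - <<'E'
from h import *
o=sensors.get_obs();print(o['tcp_pos'],o['wrist_force'])
s=snap('scene','s7')
# door top free corner / handle prediction for angles vs edges
b=cv2.imread('pics/s7.png')[200:360,370:530]
b=cv2.resize(b,(600,600),interpolation=cv2.INTER_CUBIC)
for a,c in((0,(0,0,255)),(3,(0,255,0)),(6,(255,0,0))):
    F=frame([.4712,.1888],np.radians(79.3-a))
    for p in (proj(s,F([[-.051,-.225,.152],[-.016,-.258,.163]]))+.5-[370,200])*3.75: cv2.circle(b,tuple(np.int32(p)),3,c,1)
cv2.imwrite('pics/c7.png',b)
E
```

```text
[0.67755158 0.07337239 0.12276284] [0.51755115 0.54489226 0.14572183]
```

View pics/c7.png

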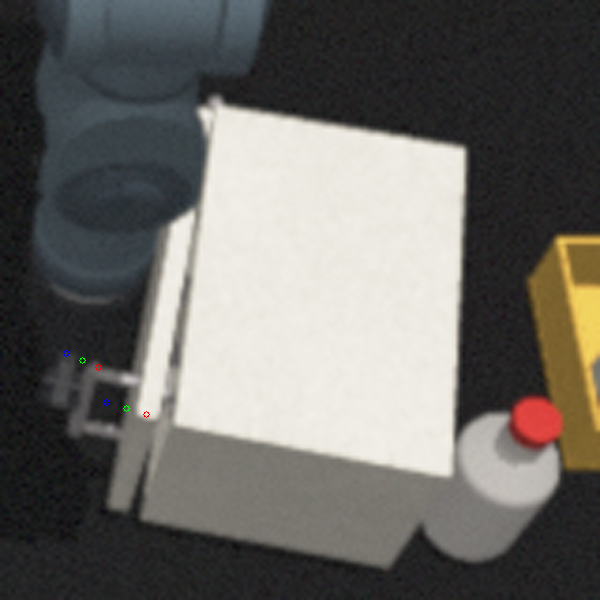

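The door is now about 2–3° ajar, with the bar at (90,378) and the finger at (62,380) in contact. I'll continue in sub-millimetre steps.

Call:
{"method": "carry_out", "body": {"plan": "0 0.03 0.06 0 0.1;0 0.05 0.12 0 0.2;0 0.07 0.18 0 0.3;0 0.09 0.24 0 0.4"}}

```text
t: 24.1
tcp_pos: [0.678, 0.0744, 0.1228]
tool_rot: [180.0, -0.2, -102.5]
wrist_force: [-1.0, -5.9, 0.9]
gripper_width: 0.0002
grip_force: 3.1
```

Call:
{"method": "carry_out", "body": {"plan": "0 0.02 0.06 0 0.1;0 0.04 0.12 0 0.2;0 0.06 0.18 0 0.3"}}

```text
t: 24.35
tcp_pos: [0.6785, 0.0754, 0.1228]
tool_rot: [180.0, -0.2, -102.2]
wrist_force: [-1.6, -8.7, 1.2]
gripper_width: 0.0003
grip_force: 3.7
```

Call:
{"method": "carry_out", "body": {"plan": "0 0.02 0.06 0 0.1;0 0.04 0.12 0 0.2;0 0.06 0.18 0 0.3"}}

```text
t: 24.6
tcp_pos: [0.6793, 0.0769, 0.1228]
tool_rot: [-180.0, -0.2, -101.9]
wrist_force: [-0.1, -6.4, -0.4]
gripper_width: -0.0001
grip_force: 3.1
```

Call:
{"method": "carry_out", "body": {"plan": "0 0.01 0.05 0 0.1;0 0.02 0.1 0 0.2"}}

```text
t: 24.77
tcp_pos: [0.68, 0.0805, 0.1228]
tool_rot: [-180.0, 0.1, -101.6]
wrist_force: [0.4, 0.0, 0.2]
gripper_width: 0.0003
grip_force: 0.0
```

The force dropped to zero with a forward jump, so the catch has snapped. I'll back off and check.

Call:
{"method": "carry_out", "body": {"plan": "0 -0.1 -0.5 0 0;0 -0.3 -1.5 0 0;0 -0.6 -3 0 0;0 -1.2 -6 0 0;0 -1.8 -9 1 0;0 -2.4 -12 3 0;0 -3 -14 6 0;0 -3 -15 9 0"}}

```text
t: 25.43
tcp_pos: [0.6471, -0.0738, 0.2128]
tool_rot: [179.8, -0.1, -101.9]
wrist_force: [0.8, -0.6, 0.3]
gripper_width: -0.0004
grip_force: 0.0
```

Call:
{"method": "carry_out", "body": {"plan": "0 -2 -2 2 0;0 -4 -4 4 0;0 -6 -6 5 0;0 -8 -8 5 0;0 -8 -8 5 0;0 -8 -8 5 0;0 -8 -8 5 0;0 -8 -8 5 0"}}

```text
t: 26.1
tcp_pos: [0.5698, -0.1495, 0.2623]
tool_rot: [180.0, 0.0, -101.6]
wrist_force: [0.0, 0.6, -0.3]
gripper_width: 0.0001
grip_force: 0.0
```

```bash
python3 - <<'E'
from h import *
t=snap('top','t8');s=snap('scene','s8');print(sensors.get_obs()['tcp_pos'])
for n,n0,(x0,x1,y0,y1) in(('t8','top0',(185,275,140,275)),('s8','scene0',(385,450,220,345))):
    A=cv2.cvtColor(load(n)['image'],cv2.COLOR_RGB2GRAY)[y0:y1,x0:x1].astype(np.float32);B=cv2.cvtColor(load(n0)['image'],cv2.COLOR_RGB2GRAY)[y0:y1,x0:x1].astype(np.float32)
    print(n,'mean|diff|',np.abs(A-B).mean())
    # handle patch shift
a=cv2.imread('pics/t8.png')[120:275,110:270];b=cv2.imread('pics/s8.png')
im=np.zeros((400,800,3),np.uint8);im[:,:400]=cv2.resize(a,(400,400));im[:300,400:]=cv2.resize(b,(400,300));cv2.imwrite('pics/c8.png',im)
def sh(n,n0,x0,x1,y0,y1):
    P=cv2.imread(f'pics/{n0}.png',0)[y0:y1,x0:x1];Q=cv2.imread(f'pics/{n}.png',0)[y0:y1,x0:x1]
    return cv2.phaseCorrelate(P.astype(np.float32),Q.astype(np.float32))
print('handle shift',sh('t8','top0',230,262,155,190),sh('s8','scene0',386,412,290,322))
E
```

```text
[ 0.57004956 -0.1490936   0.26220392]
t8 mean|diff| 1.4465021
s8 mean|diff| 1.908923
handle shift ((0.03228004380646432, -0.039109882952086394), 0.9618701243566142) ((0.4957040087343376, 0.12310445400224523), 0.9840237255449649)
```

View pics/c8.png

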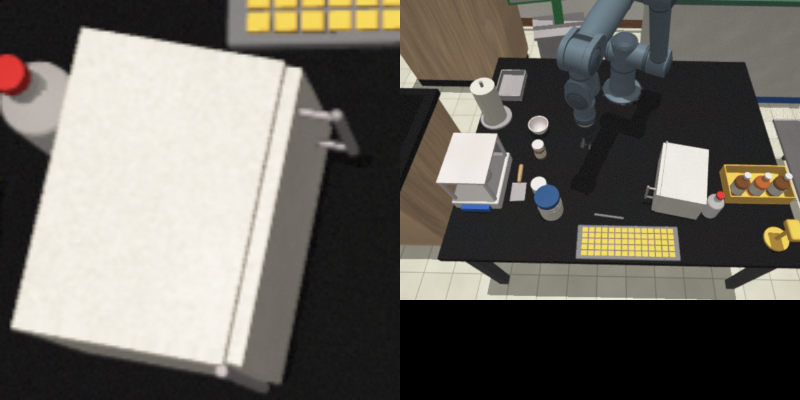

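The views show the door flush, with the handle back at its starting pixels to within half a pixel (under 1 mm). The bystanders look unmoved and the arm is clear.

```bash
python3 -c "
from cell import workorder;print(workorder.hand_in())"
```

```text
the job is handed in; nothing more can be done
None
```

I set the smallest jar upright in the door rack and pushed the door gently until the catch snapped it shut; the other things look unmoved, and I handed the job in at about 26 s (no verdict was returned).

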